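# Tip the retired-hardware bin out for inspection and hold its index plunger

### The arm

A 6-joint arm with a two-finger parallel gripper is mounted at the origin on the work surface. World frame = base frame: x ahead of the robot, y to its left, z up, the work surface at z = 0. Lengths are in mm, angles in rad, forces in N, time in s.
With the tool pointing down it reaches from about 275 to 750 mm from the base axis. Payload 10.2 kg.
Tool frame: the origin (TCP) lies at the very end of the fingers, on their centre line; the grasp point (between the pads) lies 19 mm behind it; z points along the fingers, y is the line along which they close (so a half turn about z gives the same grasp; the last joint's range is limited). The gripper opens to 85 mm and grips with 20 to 120 N. Pads are 22 mm wide; open, the fingers measure 114 mm over their backs; the gripper's body (76 mm by 85 mm) begins 54 mm behind the grasp point. The pads swing forward as they close: fully open they stand 13 mm farther back than shut.
Start: joints at [-1.404, 0.313, 1.498, -0, 1.331, -0.223], TCP at [199.49, -485.628, 231.294] pointing down, gripper open.
Joint ranges: [-2.94, 2.94], [-0.97, 2.17], [0.19, 2.56], [-1.23, 4.37], [0.02, 3.11], [-2.88, 2.88]. Speed limits (rad/s): [2.39, 2.39, 3.01, 3.14, 3.14, 3.14].

### API

Orientations are given as a unit quaternion [w, x, y, z].
In Python, from rig import * gives the robot as it stands. The module is installed in compiled form; this text tells all that it offers.
- The arm moves only by the shell command python3 -m crank 'ROWS' [FORCE]. ROWS is JSON, a list that holds one entry, the list of rows, each a list of 7 numbers: the shift along the tool's x, y, z in units of 25 mm (1.0 is 25 mm), then the turn, a rotation vector about the tool's x, y, z in units of 8 degrees (1.0 is 8 degrees), then the finger opening in mm, from 0 to 85.4. A call has exactly 8 rows; each row shifts and turns the commanded pose from where the row before left it, along the tool's axes as they then stand; what a row does not reach is not made up. A row lasts 1/10 s, in which the tool goes at most 50 mm and 8.59 degrees, less where a joint would pass 70% of its speed; a pose out of reach is approached as far as the arm can. A call is refused whole if a number of a shift passes 1 or a number of a turn 1, either way. A call with a gripper value outside its range is refused whole. The fingers move at their own pace and stop on an object; FORCE is the grip in N (left out, the last holds). Time passes only in rows, so rows that do not move let the fingers close, or fill a call up. It gives the time, the measured TCP pose, the force, the opening and the grip force at its end, in the units of the state.
- sense(): the state, without advancing time (a new reading comes with each control period).
- capture(name): name is "side" or "top" or "wrist"; returns the picture (384x512x3 uint8, blue, green, red); there is no depth.
- camera_model(name): a dict with "fx", "fy", "cx", "cy" (pixels), "world_from_camera" (4x4, takes a point from camera to world coordinates); the wrist camera has in their place "T_tool_cam" (4x4, takes a point from camera to tool coordinates, whose origin is the TCP and whose axes are the flange's). Camera axes: x right, y up, looking along -z (the intrinsics and any distortion apply to the point x, -y, -z); pixel columns grow to the right and rows downward; lengths in mm; the calibration is good to about 2 mm. A picture is of the moment at which its call begins: read the wrist's pose just before it. camera_model takes no time and is no camera call.
- finish_job(): hands the job in; it is judged then, once.
The state is a dict: "time_s": time; "joints": joint angles; "dq": joint speeds; "tau": joint torques, N m; "eef_pos": TCP position; "ee_rot": TCP orientation; "force": force on the tool from outside, world axes, zero at the start; "wrist_torque": the same for the moment, N m; "grip_width": opening from 0.0 (shut) to 1.0 (fully open); "grip_force": force on a finger pad.
Only numpy, scipy, OpenCV 4.12 (cv2) and the standard library are available. Lean on these libraries where they do the work, as an engineer would, in place of code of your own. Each camera call takes 0.05 s, during which the arm holds its last target. There are 200 camera calls.

### The job

Tip out the galvanized retired-hardware bin for inspection without dumping it: first slide the blue-gripped tilt stop along its track until its white pointer stands at the yellow mark, and only then pull the red knob of the sprung index plunger straight out, fully back, and let the bin tip by its own weight onto the stop, without touching the bin. Never let the pin spring back once the bin tips, and finish still gripping the plunger and holding it fully back, with the bin at rest on the stop and the pin clear, ready for the colleague who will swing the bin up again. Keep the worn parts in the bin and leave the other gear where it lies.

Things in the scene. Friction and masses are not known exactly. Their poses are not given: they have to be found in the camera images.
- tip_stand: Fixed tilting stand: dark base plate (255 x 260 x 8 mm), two galvanized cheek plates 222 mm apart (left 196 mm high, right 172 mm). Origin on the table under the middle of the trunnion axis; z up; the bin tips towards its local -x (front, to the robot); local +y is the tilt stop's side (robot's left), -y the plunger's. At x 0.58 to 0.65, y within 0.08, yaw within 0.3 of 0.
- retired_bin: Galvanized hopper bin between the cheeks (207 mm front to back, 190 mm wide, rim 180 mm above the table, sloping front, about 0.9 kg). Origin mid-width on the trunnion axis, 100 mm up, along the stand's y. Front-heavy: only the plunger's pin in its index plate (on its -y side) keeps it upright. A dark bar, the horn, on its +y side (top 268 mm up) leans on the stop as the bin tips.
- bin_tilt (a joint): tilt of the bin in rad: 0 upright (up to 0.025 of play with the pin home), growing as it tips to the front. Once the pin is out of the index plate it turns by itself, damped, in 1 to 3 s. With the stop at the yellow mark it comes to rest on it at about 0.44 (25 degrees); with the stop at the red mark at about 0.77, dumping its contents.
- bin_floor (a point): middle of the bin's inner floor (42 mm below the trunnion axis when upright), moves with the bin
- tilt_stop: Sliding tilt stop on the top flange of the left cheek: black carriage (28 mm along the track, top 210 mm above the table) with a blue upright grip tab and a white pointer. Origin at table height, at the carriage's middle along the track, on the stand's local y = 0.
- stop_grip (a point): point on the vertical centre line of the blue grip tab, 232 mm above the table, at the stand's local y = +142 mm. The tab is 16 mm along the track (local x) by 24 mm across (local y), from 210 to 252 mm above the table. Grip it from above with the fingers before and behind it (closing along local x) or across it; keep the fingertips above 211 mm.
- stop_pointer (a point): tip of the white pointer line of the tilt stop, at the same local x as the middle of the grip tab, 198 mm above the table, at the stand's local y = +168 mm
- inspect_mark (a point): middle of the yellow inspection line (8 mm wide, 20 mm long across the track) on the dark flange, 197 mm above the table, at the stand's local x = -72 mm, y = +176 mm. The pointer is on the mark when both have the same local x. A red line 53 mm further to the front is the dump mark.
- stop_slide (a joint): position of the tilt stop in m along its straight track, growing towards the stand's front (local -x): 0 rear end, 0.092 front end, 0.037 exactly at the yellow mark. Starts anywhere from 0.060 to 0.090. It slides against about 7 N of friction and stays where it is left.
- plunger: Sprung index plunger in the right cheek: a 10 mm steel pin in a fixed 22 mm barrel, with a red pull knob. Axis horizontal along the stand's local y, at local x = -50 mm, 145 mm above the table; pulled out towards local -y. Origin on the axis at the cheek's outer face when seated.
- plunger_knob (a point): middle of the red knob's grip, on the plunger axis, 145 mm above the table, at local (-50, -163) mm of the stand when seated. Grip: 24 mm thick, 26 mm long along local y; outboard of it a 34 mm disc head that fingers can catch behind; inboard, 17 mm from this point, the fixed barrel ends. Grip from above with the fingers closing along local x; free space below.
- plunger_pull (a joint): how far the plunger is drawn out, in m: 0 seated, 0.008 just clear of the bin's index plate, 0.014 fully back against its end stop. The spring pulls with about 5 N seated and 11 N fully back, and returns the pin whenever it is let go.
- worn_link: worn brown-grey oval link (77 x 45 mm, 9 mm bar) lying loose in the bin; origin at the centre of its underside
- worn_sheave: worn grey sheave disc (48 mm diameter, 14 mm thick) lying loose in the bin; origin at the centre of its underside
- pulley: orange aluminium rescue pulley lying flat beside the plunger's side of the stand (about 115 x 62 x 28 mm); bystander; origin at its underside
- maillon: heavy steel triangle maillon lying flat on the tilt stop's side (about 80 x 92 x 12 mm); bystander; origin at its underside
- brake_bar: red anodized brake bar (22 x 125 x 18 mm) lying in front of the stand; bystander; origin at its underside
- caliper_case: open black plastic case (about 185 x 260 x 26 mm with its lid laid open) with a chrome caliper in it; bystander; origin under the middle of the tray
- rigging_plate: blue rigging plate with four holes (100 x 120 x 10 mm) lying flat; bystander; origin at its underside
- radio: black hand radio (60 x 130 x 36 mm, 90 mm antenna) lying flat; bystander; origin at its underside

How it is judged:
By the outcome, as a careful person would: the job done as asked, in the order asked, and still so for the second after the job is handed in, while the arm keeps its last pose, push and grip.
It also fails if it takes over 50 s, if anything falls off the work surface, if the arm or the gripper's body presses on something with over 40 N, if the wrist force passes 120 N, or if a joint passes its speed limit or range.

## Working session

There is one attempt and no reset: what is moved stays moved. The work goes in short steps, Python scripts to look and compute and a shell command to move; the robot and the scene stay as the last step left them, time stands still between calls to the robot, and variables do not carry over. Pictures are saved under pics/ and viewed, at most 10 in all, crops included, and the job is handed in when it is done.

```bash
mkdir -p pics; python3 - <<'E'
from rig import *
import cv2,numpy as np
s=sense();print(s)
for n in("side","top"):
    cv2.imwrite(f"pics/{n}0.png",capture(n));print(n,camera_model(n))
print(camera_model("wrist"))
E
```

```text
{'time_s': 0.0, 'joints': array([-1.40438795e+00,  3.13424964e-01,  1.49843533e+00, -3.58939735e-06,
        1.33099891e+00, -2.23443839e-01]), 'dq': array([ 5.35254921e-04, -1.48376249e-03,  7.23954723e-05, -1.00547213e-03,
       -1.00804046e-03, -1.56421664e-03]), 'tau': array([ 9.68833738e-04, -4.12261963e+01, -2.59747320e+01, -1.49084399e-04,
        4.06236053e-03,  4.19962612e-05]), 'eef_pos': array([ 199.45012385, -485.3606001 ,  230.74854742]), 'ee_rot': array([-6.33068462e-04,  9.81061705e-01,  1.93694426e-01,  1.63147864e-05]), 'force': array([-0.00150967,  0.21420171,  0.61635103]), 'wrist_torque': array([-0.01031448,  0.01190786, -0.00147279]), 'grip_force': 0.0, 'grip_width': 1.001996223379944}
side {'fx': 388.3512888366801, 'fy': 388.3512888366801, 'cx': 255.01327572870036, 'cy': 187.36725154408697, 'world_from_camera': array([[ 7.33589112e-01,  5.12522939e-01, -4.46281583e-01,
        -1.34675376e+02],
       [-6.79575279e-01,  5.58008353e-01, -4.76239559e-01,
        -7.52557082e+02],
       [ 4.94515288e-03,  6.52646087e-01,  7.57646771e-01,
         1.27915211e+03]
[... 318 characters left out ...]
89e-01,  1.90434016e-02,  1.88099292e-03,
        -2.71858801e+01],
       [ 4.09750156e-03,  1.17032679e-01,  9.93119611e-01,
         1.33638386e+03],
       [ 0.00000000e+00,  0.00000000e+00,  0.00000000e+00,
         1.00000000e+00]])}
{'fx': 286.03248883715725, 'fy': 286.03248883715725, 'cx': 252.58012021217684, 'cy': 188.68833119245429, 'T_tool_cam': array([[-3.70028292e-04,  9.59464381e-01,  2.81829675e-01,
         7.19639943e+01],
       [ 9.99999680e-01,  5.55050901e-04, -5.76672404e-04,
        -3.79593325e-01],
       [-7.09726446e-04,  2.81829371e-01, -9.59464279e-01,
        -1.43974659e+02],
       [ 0.00000000e+00,  0.00000000e+00,  0.00000000e+00,
         1.00000000e+00]])}
```

View pics/top0.png

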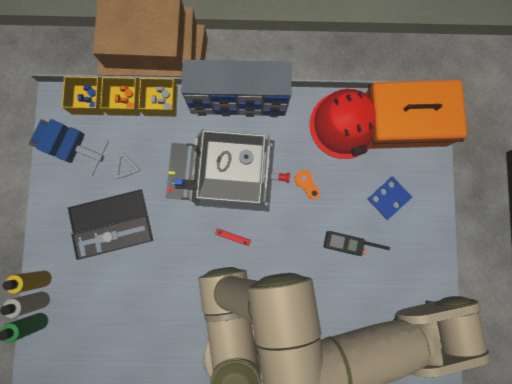

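View pics/side0.png

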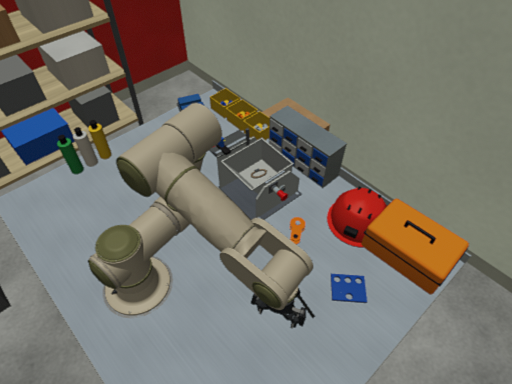

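The top view shows the stand at about (165–275, 130–210), the blue tab near (179,183), the yellow mark near (171,173), and the red knob near (284,177). I'll enlarge this area.

```bash
python3 - <<'E'
import cv2
a=cv2.imread("pics/top0.png")[125:215,160:300]
cv2.imwrite("pics/c1.png",cv2.resize(a,None,fx=5.7,fy=5.7,interpolation=cv2.INTER_CUBIC))
E
```

```text
(no output)
```

View pics/c1.png

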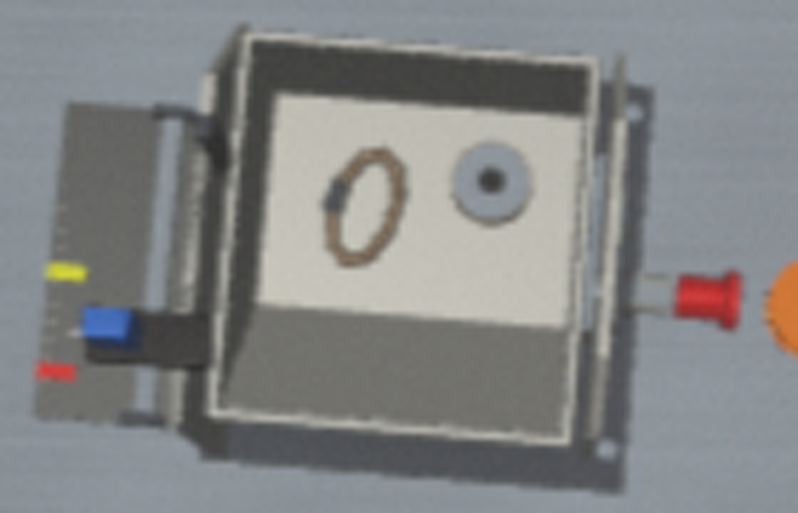

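The crop shows these positions, in crop pixels: yellow mark (66,272), red mark (57,371), tab top (107,323), knob grip (700,297), and the bin rim corners.

```bash
cat > h.py <<'E'
from rig import *
import numpy as np, cv2
from scipy.spatial.transform import Rotation as R
def ray(n,u,v,z):
    c=camera_model(n);T=c["world_from_camera"]
    d=T[:3,:3]@np.array([(u-c["cx"])/c["fx"],-(v-c["cy"])/c["fy"],-1]);o=T[:3,3]
    return (o+d*(z-o[2])/d[2])
E
python3 - <<'E'
from h import *
from scipy.optimize import least_squares
P=dict(y=(66,272,197),r=(57,371,197),k=(699,297,145),t=(107,323,252),a=(247,37,180),b=(597,63,180),c=(570,440,180),d=(213,412,180))
W={k:ray("top",160+(p[0]+.5)/5.7-.5,125+(p[1]+.5)/5.7-.5,p[2])[:2] for k,p in P.items()}
for k in W: print(k,W[k].round(1))
L=dict(y=(-72,176),r=(-125,176),k=(-50,-163))
def f(q):
    c,s=np.cos(q[2]),np.sin(q[2]);M=np.array([[c,-s],[s,c]])
    r=[M@L[k]+q[:2]-W[k] for k in L]
    r+=[[(M.T@(W[k]-q[:2]))[1]-y] for k,y in dict(a=95,b=-95,c=-95,d=95).items()]
    return np.concatenate(r)
o=least_squares(f,[620,0,0]);q=o.x;print(q,f(q).round(1))
c,s=np.cos(q[2]),np.sin(q[2]);M=np.array([[c,-s],[s,c]])
for k in W: print(k,"local",(M.T@(W[k]-q[:2])).round(1))
E
```

```text
y [581.8 210.2]
r [528.9 212.7]
k [ 583.5 -129. ]
t [546.7 177.1]
a [716.1 121. ]
b [705.3 -69.4]
c [499.3 -58. ]
d [510.7 132.3]
[ 6.43232591e+02  2.97843979e+01 -5.83957208e-02] [-0.1 -0.6 -0.2  0.1  0.3 -1.   0.3 -0.4 -1.1 -0.4]
y local [-71.9 176.6]
r local [-124.8  175.9]
k local [ -50.3 -162. ]
t local [-104.9  141.5]
a local [67.4 95.3]
b local [ 67.8 -95.4]
c local [-138.5  -96.1]
d local [-138.3   94.6]
```

```bash
python3 -m crank '[[[0,0,-0.5,0,0,-1,85],[0,0,-0.5,0,0,-1,85],[0,0,-0.5,0,0,-1,85],[0,0,-0.5,0,0,-1,85],[0,0,-0.5,0,0,-1,85],[0,0,-0.5,0,0,-1,85],[0,0,-0.5,0,0,-1,85],[0,0,-0.5,0,0,-1,85]]]' 40
cat >> h.py <<'E'
Q=[643.2,29.8,-0.0584]
C,S_=np.cos(Q[2]),np.sin(Q[2]);M=np.array([[C,-S_],[S_,C]])
def goal(lx,ly,z):
    s=sense();p=s["eef_pos"];w,x,y,zz=s["ee_rot"];r=R.from_quat([x,y,zz,w]).as_matrix()
    g=np.array([*(M@[lx,ly]+Q[:2]),z])
    D=np.column_stack([[-S_,C,0],[C,S_,0],[0,0,-1]])
    print("t",s["time_s"],"local now",(M.T@(p[:2]-Q[:2])).round(1),p[2].round(1),"shift units",(r.T@(g-p)/25).round(2),"turn units",(np.degrees(R.from_matrix(r.T@D).as_rotvec())/8).round(2),"F",s["force"].round(1),"grip",round(s["grip_width"]*85.4,1),round(s["grip_force"],1),"q",s["joints"].round(2))
E
python3 -c "
from h import *
goal(-105,142,330)"
```

```text
time_s: 0.9
eef_pos: [199.5, -485.5, 331.5]
ee_rot: [-0.0, 0.727, 0.686, 0.0]
force: [0.2, -0.2, 0.3]
grip_width: 0.999
grip_force: 0.0
t 0.9 local now [-412.9 -540.3] 331.5 shift units [27.29 12.32  0.08] turn units [-0.   -0.01  0.  ] F [ 0.2 -0.2  0.3] grip 85.3 0.0 q [-1.4   0.26  1.31  0.    1.57 -1.35]
```

```bash
for i in 1; do python3 -m crank '[[[1,0.45,0,0,0,0,50],[1,0.45,0,0,0,0,50],[1,0.45,0,0,0,0,50],[1,0.45,0,0,0,0,50],[1,0.45,0,0,0,0,50],[1,0.45,0,0,0,0,50],[1,0.45,0,0,0,0,50],[1,0.45,0,0,0,0,50]]]' >/dev/null; done
python3 -m crank '[[[1,0.45,0,0,0,0,50],[1,0.45,0,0,0,0,50],[1,0.45,0,0,0,0,50],[1,0.45,0,0,0,0,50],[1,0.45,0,0,0,0,50],[1,0.45,0,0,0,0,50],[1,0.45,0,0,0,0,50],[1,0.45,0,0,0,0,50]]]' >/dev/null
python3 -m crank '[[[1,0.45,0,0,0,0,50],[1,0.45,0,0,0,0,50],[1,0.45,0,0,0,0,50],[1,0.45,0,0,0,0,50],[1,0.45,0,0,0,0,50],[1,0.45,0,0,0,0,50],[1,0.45,0,0,0,0,50],[1,0.45,0,0,0,0,50]]]'
python3 -c "
from h import *
goal(-105,142,330)"
```

```text
time_s: 3.3
eef_pos: [507.6, 97.0, 330.9]
ee_rot: [-0.0, 0.729, 0.684, -0.0]
force: [0.3, -1.4, 0.8]
grip_width: 0.586
grip_force: 0.0
t 3.3 local now [-139.3   59.2] 330.9 shift units [3.32 1.35 0.04] turn units [-0.01  0.   -0.04] F [ 0.3 -1.4  0.8] grip 50.1 0.0 q [-0.04  0.24  1.33 -0.    1.57  0.03]
```

```bash
python3 -m crank '[[[0.8,0.35,0,0,0,0,50],[0.8,0.35,0,0,0,0,50],[0.8,0.35,0,0,0,0,50],[0.8,0.3,0,0,0,0,50],[0.1,0,0.4,0,0,0,50],[0,0,0.4,0,0,0,50],[0,0,0.4,0,0,0,50],[0,0,0,0,0,0,50]]]' >/dev/null
python3 -c "
from h import *
goal(-105,142,222)
cv2.imwrite('pics/w1.png',capture('wrist'))
s=sense()
w,x,y,z=s['ee_rot'];r=R.from_quat([x,y,z,w]).as_matrix()
c=camera_model('wrist');T=c['T_tool_cam']
def pr(lx,ly,zz):
    g=np.array([*(M@[lx,ly]+Q[:2]),zz]);t=r.T@(g-s['eef_pos']);k=T[:3,:3].T@(t-T[:3,3])
    return (c['fx']*k[0]/-k[2]+c['cx']).round(1),(c['fy']*-k[1]/-k[2]+c['cy']).round(1)
print('yellow',pr(-72,176,197),'red',pr(-125,176,197),'tabtop',pr(-105,142,252),'pointer',pr(-105,168,198))
"
```

```text
t 4.1 local now [-106.   139.6] 299.6 shift units [0.1  0.05 3.1 ] turn units [-0.02  0.   -0.05] F [-0.1 -0.5  0.9] grip 50.4 0.0 q [ 0.11  0.39  1.22 -0.    1.54  0.17]
yellow (np.float64(291.1), np.float64(147.2)) red (np.float64(229.9), np.float64(147.6)) tabtop (np.float64(253.3), np.float64(206.1)) pointer (np.float64(253.1), np.float64(156.8))
```

View pics/w1.png

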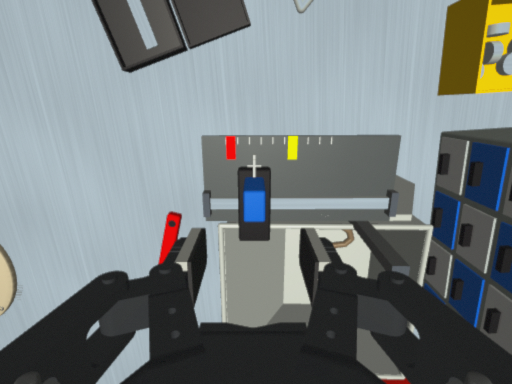

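The wrist view agrees with the model within about 1 px: yellow (292,148), red (231,148), tab top (255,206), pointer (254.5,160). The pointer has about 33 mm to go. I'll descend and grip.

```bash
python3 -m crank '[[[0.1,0.06,0.6,0,0,0,50],[0,0,0.6,0,0,0,50],[0,0,0.6,0,0,0,50],[0,0,0.6,0,0,0,50],[0,0,0.6,0,0,0,50],[0,0,0.2,0,0,0,50],[0,0,0,0,0,0,50],[0,0,0,0,0,0,50]]]' 
python3 -m crank '[[[0,0,0,0,0,0,30],[0,0,0,0,0,0,20],[0,0,0,0,0,0,10],[0,0,0,0,0,0,5],[0,0,0,0,0,0,5],[0,0,0,0,0,0,5],[0,0,0,0,0,0,5],[0,0,0,0,0,0,5]]]' 40
python3 -c "
from h import *
goal(-72,142,219)"
```

```text
time_s: 4.95
eef_pos: [548.3, 178.3, 222.3]
ee_rot: [0.0, 0.729, 0.684, 0.001]
force: [0.2, 0.7, 0.5]
grip_width: 0.588
grip_force: 0.0
time_s: 5.75
eef_pos: [548.0, 178.5, 221.9]
ee_rot: [0.0, 0.729, 0.684, 0.0]
force: [-1.3, -0.5, 6.5]
grip_width: 0.178
grip_force: 42.9
t 5.75 local now [-103.7  142.9] 221.9 shift units [-0.03  1.27  0.12] turn units [ 0.01 -0.   -0.04] F [-1.3 -0.5  6.5] grip 15.2 42.9 q [0.11 0.43 1.35 0.   1.36 0.18]
```

```bash
python3 -m crank '[[[0,0.2,0,0,0,0,5],[0,0.25,0,0,0,0,5],[0,0.25,0,0,0,0,5],[0,0.25,0,0,0,0,5],[0,0.25,0,0,0,0,5],[0,0.1,0,0,0,0,5],[0,0,0,0,0,0,5],[0,0,0,0,0,0,5]]]' 
python3 -c "
from h import *
goal(-72,142,219)
a=capture('wrist');cv2.imwrite('pics/w2.png',a)
cv2.imwrite('pics/w2c.png',cv2.resize(a[60:180,180:340],None,fx=5,fy=5,interpolation=cv2.INTER_CUBIC))"
```

```text
time_s: 6.55
eef_pos: [580.4, 176.5, 222.0]
ee_rot: [0.0, 0.729, 0.684, 0.0]
force: [-2.5, -0.1, 6.4]
grip_width: 0.178
grip_force: 43.1
t 6.55 local now [-71.3 142.8] 222.0 shift units [-0.03 -0.03  0.12] turn units [ 0.   -0.   -0.04] F [-2.5 -0.1  6.4] grip 15.2 43.1 q [0.1  0.5  1.25 0.   1.39 0.17]
```

View pics/w2c.png

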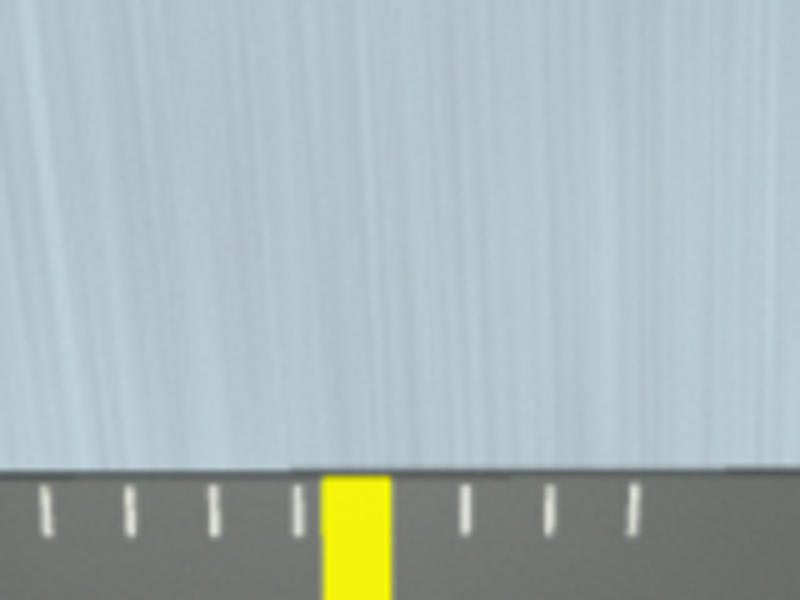

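The yellow line is centred at crop x≈357, which is column 251.2. The pointer lies below this crop, so I'll crop lower.

```bash
python3 -c "
import cv2
a=cv2.imread('pics/w2.png')
cv2.imwrite('pics/w2d.png',cv2.resize(a[150:230,200:300],None,fx=7,fy=7,interpolation=cv2.INTER_CUBIC))"
```

```text
(no output)
```

View pics/w2d.png

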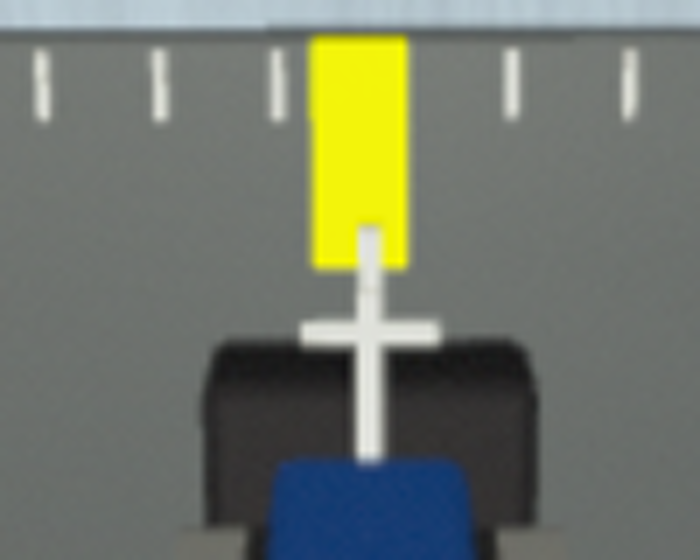

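The pointer is at x=370 and the yellow line's centre at 360. At 12 px/mm the pointer is 0.8 mm too far back, so I'll correct that, release and lift.

```bash
python3 -m crank '[[[0,-0.032,0,0,0,0,5],[0,0,0,0,0,0,5],[0,0,0,0,0,0,5],[0,0,0,0,0,0,20],[0,0,0,0,0,0,30],[0,0,0,0,0,0,45],[0,0,0,0,0,0,50],[0,0,0,0,0,0,50]]]' 
python3 -m crank '[[[0,0,-0.5,0,0,0,50],[0,0,-0.8,0,0,0,50],[0,0,-0.9,0,0,0,50],[0,0,-0.9,0,0,0,50],[0,0,-0.9,0,0,0,50],[0,0,-0.4,0,0,0,50],[0,0,0,0,0,0,50],[0,0,0,0,0,0,50]]]' 
python3 -c "
from h import *
goal(-50,-163,330)
a=capture('wrist');cv2.imwrite('pics/w3.png',a)
cv2.imwrite('pics/w3d.png',cv2.resize(a[130:230,200:310],None,fx=6,fy=6,interpolation=cv2.INTER_CUBIC))"
```

```text
time_s: 7.4
eef_pos: [579.4, 176.4, 221.1]
ee_rot: [-0.0, 0.729, 0.684, -0.0]
force: [0.6, 0.2, -0.3]
grip_width: 0.585
grip_force: 0.0
time_s: 8.2
eef_pos: [579.4, 176.4, 330.4]
ee_rot: [-0.0, 0.729, 0.684, -0.001]
force: [0.6, -0.5, 0.1]
grip_width: 0.58
grip_force: 0.0
t 8.2 local now [-72.3 142.6] 330.4 shift units [-12.22   0.96   0.02] turn units [-0.01  0.   -0.04] F [ 0.6 -0.5  0.1] grip 49.5 0.0 q [0.1  0.46 1.03 0.   1.65 0.17]
```

View pics/w3d.png

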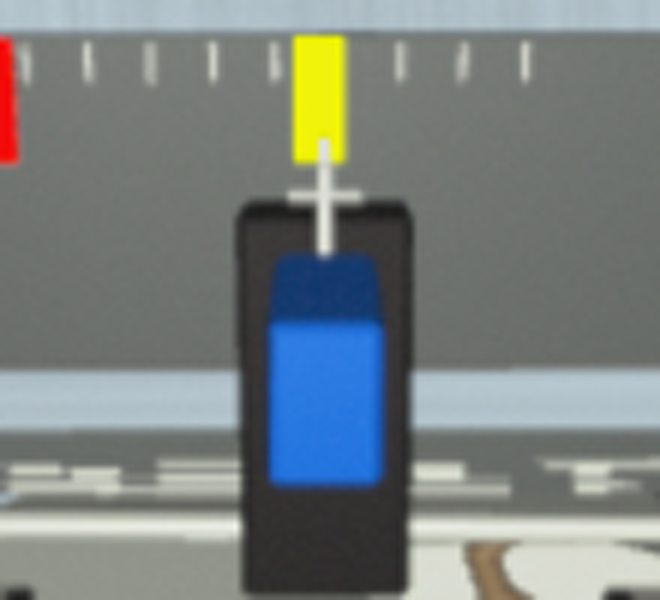

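The pointer stands on the yellow mark, at x 324 against 320, which is less than 1 mm off. Next I'll go to the knob.

```bash
python3 -m crank '[[[-0.9,0.1,0,0,0,0,55],[-1,0.1,0,0,0,0,55],[-1,0.1,0,0,0,0,55],[-1,0.1,0,0,0,0,55],[-1,0.1,0,0,0,0,55],[-1,0.1,0,0,0,0,55],[-1,0.1,0,0,0,0,55],[-1,0.1,0,0,0,0,55]]]' >/dev/null
python3 -m crank '[[[-1,0.1,0,0,0,0,55],[-1,0.03,0,0,0,0,55],[-1,0,0,0,0,0,55],[-1,0,0,0,0,0,55],[-0.3,0,0,0,0,0,55],[0,0,0,0,0,0,55],[0,0,0,0,0,0,55],[0,0,0,0,0,0,55]]]' 
python3 -c "
from h import *
goal(-50,-163,128)
cv2.imwrite('pics/w4.png',capture('wrist'));cv2.imwrite('pics/s4.png',capture('side'))
"
```

```text
time_s: 9.85
eef_pos: [583.4, -128.3, 331.2]
ee_rot: [-0.0, 0.729, 0.685, 0.0]
force: [0.4, 0.2, -0.1]
grip_width: 0.648
grip_force: 0.0
t 9.85 local now [ -50.5 -161.3] 331.2 shift units [-0.07  0.02  8.13] turn units [-0.   -0.   -0.03] F [ 0.4  0.2 -0.1] grip 55.4 0.0 q [-0.41  0.44  1.06  0.    1.64 -0.35]
```

View pics/w4.png

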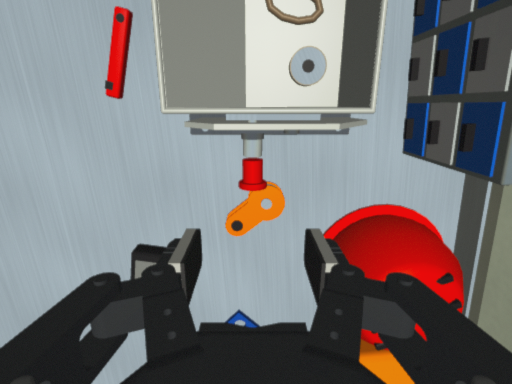

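The knob grip is at (252.5, 158–181), centred between the fingers. I'll check the pixel position along the plunger against the model.

```bash
python3 -c "
from h import *
a=cv2.imread('pics/w4.png').astype(int)
m=(a[...,2]>120)&(a[...,1]<60)&(a[...,0]<60)
print([(v,int(m[v,235:275].sum())) for v in range(152,194)])
s=sense();w,x,y,z=s['ee_rot'];r=R.from_quat([x,y,z,w]).as_matrix()
c=camera_model('wrist');T=c['T_tool_cam']
for ly,zz in((-146,145),(-150,157),(-163,157),(-176,157),(-176,162),(-184,162)):
    g=np.array([*(M@[-50,ly]+Q[:2]),zz]);k=T[:3,:3].T@(r.T@(g-s['eef_pos'])-T[:3,3])
    print(ly,zz,(c['fx']*k[0]/-k[2]+c['cx']).round(1),(c['fy']*k[1]/k[2]+c['cy']).round(1))
"
```

```text
[(152, 0), (153, 0), (154, 0), (155, 0), (156, 0), (157, 0), (158, 3), (159, 2), (160, 19), (161, 19), (162, 19), (163, 19), (164, 19), (165, 19), (166, 19), (167, 19), (168, 19), (169, 19), (170, 19), (171, 19), (172, 19), (173, 19), (174, 19), (175, 19), (176, 19), (177, 19), (178, 19), (179, 20), (180, 20), (181, 20), (182, 24), (183, 28), (184, 27), (185, 28), (186, 28), (187, 26), (188, 24), (189, 18), (190, 7), (191, 0), (192, 0), (193, 0)]
-146 145 252.8 155.2
-150 157 252.8 160.5
-163 157 252.8 171.7
-176 157 252.9 182.7
-176 162 252.9 183.9
-184 162 252.9 190.6
```

Model and image agree within about 1 px, so I'll descend.

```bash
python3 -m crank '[[[-0.05,0.02,0.6,0,0,0,55],[0,0,1,0,0,0,55],[0,0,1,0,0,0,55],[0,0,1,0,0,0,55],[0,0,1,0,0,0,55],[0,0,1,0,0,0,55],[0,0,0.9,0,0,0,55],[0,0,0.6,0,0,0,55]]]' 
python3 -m crank '[[[0,0,0.5,0,0,0,55],[0,0,0.4,0,0,0,55],[0,0,0.1,0,0,0,55],[0,0,0,0,0,0,45],[0,0,0,0,0,0,35],[0,0,0,0,0,0,10],[0,0,0,0,0,0,10],[0,0,0,0,0,0,10]]]' 60
python3 -c "
from h import *
goal(-50,-163,128)
"
```

```text
time_s: 10.75
eef_pos: [583.2, -129.9, 152.2]
ee_rot: [-0.001, 0.729, 0.684, -0.0]
force: [-0.5, 0.3, 0.1]
grip_width: 0.644
grip_force: 0.0
time_s: 11.55
eef_pos: [582.9, -130.8, 129.8]
ee_rot: [-0.0, 0.729, 0.684, -0.001]
force: [-8.0, 0.6, 6.9]
grip_width: 0.258
grip_force: 58.5
t 11.55 local now [ -50.8 -163.9] 129.8 shift units [0.04 0.03 0.07] turn units [-0.01  0.   -0.04] F [-8.   0.6  6.9] grip 22.0 58.5 q [-0.42  0.56  1.4  -0.    1.18 -0.35]
```

Gripped. I'll pull straight out along tool -x.

```bash
python3 -m crank '[[[-0.05,0.02,0,0,0,0,10],[-0.1,0,0,0,0,0,10],[-0.1,0,0,0,0,0,10],[-0.1,0,0,0,0,0,10],[-0.1,0,0,0,0,0,10],[-0.1,0,0,0,0,0,10],[0,0,0,0,0,0,10],[0,0,0,0,0,0,10]]]' 70
python3 -c "
from h import *
goal(-50,-177,128)
"
```

```text
time_s: 12.35
eef_pos: [582.2, -142.5, 129.7]
ee_rot: [-0.002, 0.729, 0.684, 0.0]
force: [-8.7, 11.2, 9.8]
grip_width: 0.254
grip_force: 69.3
t 12.35 local now [ -50.8 -175.6] 129.7 shift units [-0.06  0.03  0.07] turn units [-0.02 -0.02 -0.04] F [-8.7 11.2  9.8] grip 21.7 69.3 q [-0.44  0.57  1.39  0.    1.19 -0.37]
```

```bash
python3 -m crank '[[[-0.06,0,0,0,0,0,10],[-0.05,0,0,0,0,0,10],[-0.05,0,0,0,0,0,10],[0,0,0,0,0,0,10],[0,0,0,0,0,0,10],[0,0,0,0,0,0,10],[0,0,0,0,0,0,10],[0,0,0,0,0,0,10]]]'
python3 -c "
from h import *
goal(-50,-177,128)
"
```

```text
time_s: 13.15
eef_pos: [582.1, -144.9, 129.7]
ee_rot: [-0.003, 0.729, 0.685, 0.001]
force: [-8.0, 17.5, 11.2]
grip_width: 0.251
grip_force: 69.4
t 13.15 local now [ -50.8 -177.9] 129.7 shift units [0.04 0.03 0.07] turn units [-0.02 -0.04 -0.03] F [-8.  17.5 11.2] grip 21.4 69.4 q [-0.44  0.57  1.39  0.    1.19 -0.38]
```

The travel is 14.0 mm and the force (17.5 N) is above the spring's 11 N, so the plunger is at its end stop. I'll let the bin tip and look.

```bash
Z='';
python3 -m crank '[[[-0.04,0,0,0,0,0,10],[0,0,0,0,0,0,10],[0,0,0,0,0,0,10],[0,0,0,0,0,0,10],[0,0,0,0,0,0,10],[0,0,0,0,0,0,10],[0,0,0,0,0,0,10],[0,0,0,0,0,0,10]]]' >/dev/null
python3 -m crank '[[[0,0,0,0,0,0,10],[0,0,0,0,0,0,10],[0,0,0,0,0,0,10],[0,0,0,0,0,0,10],[0,0,0,0,0,0,10],[0,0,0,0,0,0,10],[0,0,0,0,0,0,10],[0,0,0,0,0,0,10]]]' >/dev/null
python3 -m crank '[[[0,0,0,0,0,0,10],[0,0,0,0,0,0,10],[0,0,0,0,0,0,10],[0,0,0,0,0,0,10],[0,0,0,0,0,0,10],[0,0,0,0,0,0,10],[0,0,0,0,0,0,10],[0,0,0,0,0,0,10]]]' >/dev/null
python3 -c "
from h import *
goal(-50,-177,128)
a=capture('top');b=capture('side')
f=lambda i:cv2.resize(i,(400,300),interpolation=cv2.INTER_CUBIC)
w=capture('wrist')
cv2.imwrite('pics/end.png',np.vstack([np.hstack([f(a[120:225,150:290]),f(b[110:230,190:350])]),np.hstack([f(w),f(w*0)])]))
cv2.imwrite('pics/top9.png',a)
"
```

```text
t 15.55 local now [ -50.8 -178. ] 129.7 shift units [0.04 0.03 0.07] turn units [-0.03 -0.05 -0.03] F [-8.  22.7 11.5] grip 22.3 69.4 q [-0.44  0.57  1.39  0.01  1.19 -0.38]
```

View pics/end.png

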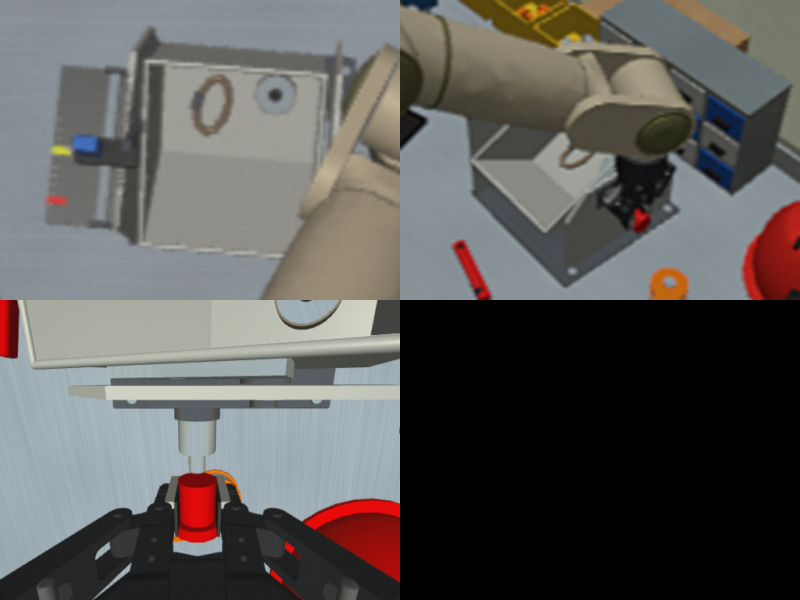

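The bin has tipped onto the stop, with the pointer still at yellow and both worn parts inside. The fingers hold the knob with the pin drawn. I'll wait once more, confirm nothing moves, and hand in.

```bash
python3 -m crank '[[[0,0,0,0,0,0,10],[0,0,0,0,0,0,10],[0,0,0,0,0,0,10],[0,0,0,0,0,0,10],[0,0,0,0,0,0,10],[0,0,0,0,0,0,10],[0,0,0,0,0,0,10],[0,0,0,0,0,0,10]]]' >/dev/null
python3 -c "
from h import *
goal(-50,-177,128)
a=capture('top').astype(int);b=cv2.imread('pics/top9.png').astype(int)
d=abs(a-b)[120:225,150:290].max(2).max();print(d)
if d<50: print(finish_job())
"
```

```text
t 16.5 local now [ -50.8 -178. ] 129.7 shift units [0.04 0.03 0.07] turn units [-0.03 -0.05 -0.03] F [-7.7 23.1 10.9] grip 22.0 69.4 q [-0.44  0.57  1.39  0.01  1.19 -0.38]
7
the job is handed in; nothing more can be done
None
```

The job is handed in: the tilt stop is within about 1 mm of the yellow mark, the bin rests tipped on it with both worn parts inside, and the gripper still holds the plunger fully back with the pin clear.

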